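# Tong a bearing ball into its tray and hold it over the inspection camera

## Robot

A 7-joint arm with a two-finger parallel gripper is mounted at the origin on a cart in front of the work surface, level with it; the furniture and walls round the work are solid. World frame = base frame: x ahead of the robot, y to its left, z up, the work surface at z = 0. Lengths are in m, angles in degrees, forces in N, time in s.
With the tool pointing down it reaches from about 0.35 to 0.775 m from the base axis. Payload 3.1 kg.
Tool frame: the origin (TCP) lies on the centre line of the jaws, within the pads' length; the fingertips stand 17 mm ahead of it and the grasp point (between the pads) lies 2 mm behind it (robot.tip_reach is the distance from the TCP to the fingertips, in m); z points along the fingers, y is the line along which they close (so a half turn about z gives the same grasp; the last joint's range is limited). The gripper opens to 85 mm and grips with 20 to 120 N. Pads are 22 mm wide; open, the fingers measure 114 mm over their backs; the gripper's body (76 mm by 85 mm) begins 54 mm behind the grasp point. The pads swing forward as they close: fully open they stand 13 mm farther back than shut.
Start: joints at [64.876, 17.813, 0.802, 86.603, -0.252, 75.585, -1.558], TCP at [0.213, -0.507, 0.217] pointing down, gripper open.
Joint ranges: [-154.91, 154.91], [-16.99, 109.72], [-72.82, 74.43], [7.12, 147.25], [-82.49, 262.49], [11.32, 116.49], [-174.64, 174.64]. Speed limits (degrees/s): [159.86, 159.86, 180, 180, 180, 180, 180].

## Interface

Orientations are given as [roll, pitch, yaw] about the fixed x, y, z axes, in that order (R = Rz(yaw) Ry(pitch) Rx(roll)).
In Python, from station import robot, fingers, vision, workorder, recognise gives the robot as it stands. Calls block until the motion is done:
- robot.move_to(position, orientation): joint-space move of the TCP to a pose.
- robot.line_to(position, orientation=None, velocity=0.15, f_stop=None): straight line of the TCP; orientation=None keeps the orientation; velocity is the mean speed in m/s. With f_stop (N) it stops when the force on the tool has changed by that much, and returns True; else False.
- robot.move_j(angles): joint-space move.
- fingers.gripper_to(opening, force=None): opening from 0.0 (shut) to 1.0 (fully open); force is the grip in N (None keeps the last); returns when the fingers have stopped.
- robot.pause(seconds).
- robot.inverse_kinematics(position, orientation): joint angles nearest the present ones, or None.
- vision.grab_frame(name): name is "scene" or "top" or "wrist"; returns the picture (480x640x3 uint8, red, green, blue); there is no depth.
- vision.calibration(name): a dict with "mtx" (3x3 intrinsics, pixels), "extrinsics" (4x4, takes a point from world to camera coordinates); the wrist camera has in their place "T_tool_cam" (4x4, takes a point from camera to tool coordinates, whose origin is the TCP and whose axes are the flange's). Camera axes: x right, y up, looking along -z (the intrinsics and any distortion apply to the point x, -y, -z); pixel columns grow to the right and rows downward; lengths in m; the calibration is good to about 2 mm. The wrist camera is an equidistant fisheye: a pixel r from the principal point sees the ray r / f radians off the axis. A picture is of the moment at which its call begins: read the wrist's pose just before it. calibration takes no time and is no camera call.
A pose or a line that the arm cannot do raises robot.PlanningError and nothing moves.
- workorder.close_job(): hands the job in; it is judged then, once.
Trained networks look in the newest picture that a camera, given by its name, has taken for a name from the list of things; names that differ only in an ending like _2 or _b are one class to them, and where a whole thing is asked for, a point or a joint stands for the part that bears it (a point fixed in the world has none). Each returns a list of dicts, best first, with "p" (0 to 1); they miss things now and then, are a little off and sometimes report something else, mostly with a low value. They report only what shows in the picture. A call takes as long as a camera call.
- recognise(label, camera): "rect" ([centre column, centre row, width, height] in pixels, round what is visible of it).
Readings, each from a call of its own:
- robot.current_time_s(): time.
- robot.current_joint_positions(): joint angles.
- robot.current_dq(): joint speeds.
- robot.current_joint_torque(): joint torques, N m.
- robot.current_tool_pos(): TCP position.
- robot.current_eef_rot(): TCP orientation.
- robot.current_contact_force(): force on the tool from outside, world axes, zero at the start.
- robot.current_torque(): the same for the moment, N m.
- robot.current_finger_gap(): opening from 0.0 (shut) to 1.0 (fully open).
- robot.current_gripper_force(): force on a finger pad.
Only numpy, scipy, OpenCV 4.12 (cv2) and the standard library are available. Lean on these libraries where they do the work, as an engineer would, in place of code of your own. Each camera call takes 0.05 s, during which the arm holds its last target. There are 200 camera calls.

## Task

Squeeze the spring tongs to pick the steel ball off its rest (keep the fingers off the ball), set it into the round pocket of the metal tray, and lay the tongs down flat on the worktop. Then lift the tray by its upright handle and carry it, without tipping it, to the upward-looking inspection camera, so that the pocket is centred about 50 mm above the camera's round window. Finish there, still holding the tray level and motionless in the air with the ball in its pocket; the other things on the bench stay where they are.

Things in the scene. Friction and masses are not known exactly. Their poses are not given: they have to be found in the camera images.
- tongs: Spring tongs lying flat: two parallel dark steel bars 160 mm long on two guides near the back. Origin on the underside, midway between the open bars; x to the tips, z up. Bars run x = -60 to 100 mm, 6 mm thick (y), 36 mm apart inside, 48 mm over the outer faces when open; 20 mm high (z 0 to 20) up to x = 50 mm, then 8 mm high (z 6 to 14). About 95 g. This frame is fixed to the bar at y < 0.
- tongs_grip (a point): Where to hold the tongs from above across both bars: 10 mm above the origin, near the centre of mass; axes as tongs. Squeezed to 43 mm over the outer faces, the spring alone keeps the tongs firm in a gripper, with the tips still 31 mm apart; squeezed on toward 36 mm they grip the 24 mm ball.
- tongs_tip (a point): Where the tongs take the ball: between the tips, 85 mm forward (x) of tongs_grip, 10 mm above the underside, midway when open (fixed to the bar at y < 0, whose inner face is 18 mm away). The flat rubber faces of the tips run from 11 mm behind to 11 mm beyond it.
- tongs_jaw (a joint): How far the tongs are squeezed shut, in m: 0 open, 0.012 on the 24 mm ball, 0.016 at the stop. The bar at y > 0 slides toward the other and stays parallel; the spring that opens it pushes with about 4 N at first and 0.35 N more per mm.
- ball_center (a point): Centre of the loose polished steel ball, 24 mm in diameter, 56 g. It starts on its rest with its centre about 23 mm above the worktop.
- ball_rest: Small round grey plastic ball rest, fixed to the worktop: 40 mm across on a 50 mm foot, 14 mm high, with an open mouth 16 mm wide on which the ball sits. Origin at the centre of its underside.
- ball_tray: Loose dark steel ball tray lying on the worktop: a 56 x 56 x 5 mm plate with the round pocket, and a 30 mm wide neck with an upright black handle. Origin on the underside below the pocket's centre; the neck and handle lie toward -x, its end at x = -102 mm; z up. About 140 g (varies by 20 percent).
- pocket (a point): Centre of the pocket, on the plate's top, 5 mm above the underside; axes as ball_tray. The pocket is a ring 36 mm wide inside, 44 mm outside, its rim 5 mm above the plate, with a 12 mm viewing hole in the middle, where the ball seats loosely with its centre about 10 mm above this point.
- tray_handle (a point): Middle of the tray's upright handle, 80 mm from the pocket toward the tray's -x, 25 mm above the underside. The handle is 36 mm long (along x), 12 mm thick (along y), and rises from the plate to 41 mm above the underside; grip it from above across y.
- camera: Upward-looking inspection camera, fixed to the worktop: grey 72 x 72 x 36 mm housing with a black round lens mount 60 mm across on top, 45 mm high in all. Origin at the centre of its underside.
- window (a point): Centre of the camera's round window, on top of the camera, 45 mm above the worktop.
- flux_tin: Round white tin 50 mm across, 19 mm high, standing nearby; origin at its underside. Leave it alone.
- solder_spool: White spool with dark flanges, 52 mm across, 38 mm high, standing on the edge of the mat; origin at its underside. Leave it alone.
- bobbin: Small wire bobbin 29 mm across, 16 mm high, standing nearby; origin at its underside. Leave it alone.

How it is judged:
By the outcome, as a careful person would: the job done as asked, in the order asked, and still so for the second after the job is handed in, while the arm keeps its last pose, push and grip.
It also fails if it takes over 62 s, if anything falls off the work surface, if the arm or the gripper's body presses on something with over 40 N, if the wrist force passes 120 N, or if a joint passes its speed limit or range.

## Working session

There is one attempt and no reset: what is moved stays moved. The work goes in short steps, each a Python script; the robot and the scene stay as the last script left them, time stands still between calls to the robot, and variables do not carry over. Pictures are saved under pics/ and viewed, at most 10 in all, crops included, and the job is handed in when it is done.

```bash
ls; mkdir -p pics; python3 - <<'E'
from station import robot, fingers, vision, workorder, recognise
import cv2,numpy as np
for n in ("top","scene"):
    im=vision.grab_frame(n); cv2.imwrite(f"pics/{n}0.png",im[:,:,::-1])
    c=vision.calibration(n); print(n,{k:np.round(v,4).tolist() if not isinstance(v,str) else v for k,v in c.items()})
    for l in ["tongs","tongs_tip","tongs_grip","ball_center","ball_rest","ball_tray","pocket","tray_handle","camera","window","flux_tin","solder_spool","bobbin"]:
        try: r=recognise(l,n); print(l,[(np.round(d["rect"],1).tolist(),round(d["p"],2)) for d in r[:2]])
        except Exception as e: print(l,repr(e)[:80])
c=vision.calibration("wrist"); print(c)
print(robot.current_tool_pos(),robot.current_eef_rot(),robot.current_finger_gap(),robot.current_time_s(),robot.tip_reach)
E
```

```text
pics
top {'mtx': [[504.5157, 0.0, 324.623], [0.0, 504.5157, 239.7487], [0.0, 0.0, 1.0]], 'extrinsics': [[0.0056, -0.9997, 0.0237, -0.0152], [0.986, 0.0094, 0.1663, -0.5801], [-0.1665, 0.0224, 0.9858, -1.0147], [0.0, 0.0, 0.0, 1.0]]}
tongs [([245.3, 288.5, 30.1, 71.6], 0.58)]
tongs_tip [([245.6, 284.0, 28.5, 71.2], 0.74)]
tongs_grip [([245.5, 285.1, 27.3, 68.9], 0.8)]
ball_center [([225.9, 218.4, 8.7, 11.9], 0.66)]
ball_rest [([229.7, 219.0, 23.7, 19.6], 0.6)]
ball_tray [([322.3, 255.6, 35.0, 63.1], 0.97), ([423.1, 238.7, 37.3, 41.4], 0.69)]
pocket [([236.2, 282.1, 15.7, 77.3], 0.68), ([320.5, 254.9, 36.7, 61.9], 0.6)]
tray_handle [([321.6, 253.5, 31.4, 59.0], 0.8)]
camera [([423.5, 238.1, 36.3, 33.0], 0.69)]
window [([422.0, 239.8, 35.7, 35.6], 0.7)]
flux_tin [([425.3, 306.6, 24.8, 26.1], 0.96)]
solder_spool [([343.9, 157.1, 27.5, 23.2], 0.78), ([423.5, 306.4, 26.0, 26.2], 0.45)]
bobbin [([273.2, 188.2, 12.4, 12.9], 0.59)]
scene {'mtx': [[488.3502, 0.0, 321.4025], [0.0, 488.3502, 234.4976], [0.0, 0.0, 1.0]], 'extrinsics': [[-0.7907, -0.6121, -0.0114, 0.4683], [0.4646, -0.6121, 0.64, 
[... 712 characters left out ...]
0.6, 259.8, 20.3, 18.3], 0.79), ([316.4, 348.6, 93.0, 78.5], 0.32)]
{'mtx': array([[371.64829954,   0.        , 325.06616039],
       [  0.        , 371.64829954, 237.26730013],
       [  0.        ,   0.        ,   1.        ]]), 'T_tool_cam': array([[-4.04052231e-04,  9.45353708e-01,  3.26046321e-01,
         8.39416251e-02],
       [ 9.99999413e-01,  7.09876566e-04, -8.19001574e-04,
         5.21644678e-04],
       [-1.00569882e-03,  3.26045798e-01, -9.45353440e-01,
        -1.56815116e-01],
       [ 0.00000000e+00,  0.00000000e+00,  0.00000000e+00,
         1.00000000e+00]])}
[ 0.21262792 -0.50726944  0.21662228] [1.79994931e+02 1.60020985e-03 2.27426528e+01] 1.0003107167573624 1.4 0.017
```

```bash
python3 - <<'E'
import cv2
a=cv2.imread("pics/top0.png")[130:350,190:470]; cv2.imwrite("pics/top0c.png",cv2.resize(a,None,fx=2.7,fy=2.7,interpolation=cv2.INTER_CUBIC))
a=cv2.imread("pics/scene0.png")[150:410,190:450]; cv2.imwrite("pics/scene0c.png",cv2.resize(a,None,fx=2.3,fy=2.3,interpolation=cv2.INTER_CUBIC))
E
```

```text
(no output)
```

View pics/top0c.png

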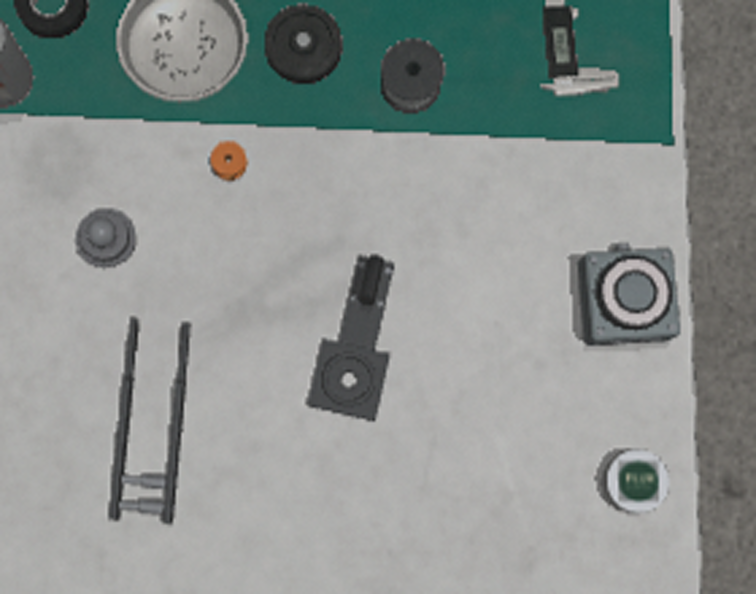

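View pics/scene0c.png

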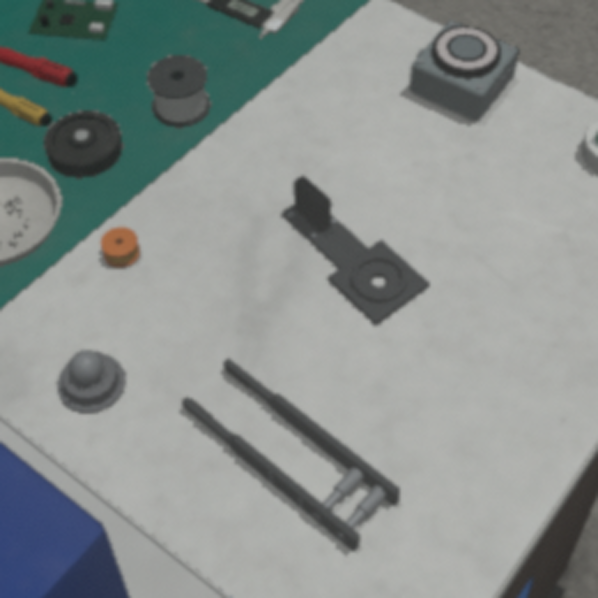

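```bash
cat > h.py <<'E'
from station import robot, fingers, vision, workorder, recognise
import cv2, numpy as np
from scipy.spatial.transform import Rotation as Rn
F=np.diag([1.,-1,-1])
def ray(cam,px,T=None):
    c=vision.calibration(cam); K=c["mtx"]; px=np.array(px,float)
    d=np.array([(px[0]-K[0,2])/K[0,0],(px[1]-K[1,2])/K[1,1]])
    if cam=="wrist":
        r=np.hypot(*d); v=np.array([*(d/max(r,1e-9)*np.sin(r)),np.cos(r)]); W=T
    else:
        v=np.array([*d,1]); W=np.linalg.inv(c["extrinsics"])
    v=W[:3,:3]@(F@v); return W[:3,3],v/np.linalg.norm(v)
def wT():
    T=np.eye(4); T[:3,3]=robot.current_tool_pos(); T[:3,:3]=Rn.from_euler("xyz",robot.current_eef_rot(),degrees=True).as_matrix()
    return T@vision.calibration("wrist")["T_tool_cam"]
def atz(cam,px,z,T=None):
    o,v=ray(cam,px,T); return o+v*(z-o[2])/v[2]
def tri(rs):
    A=sum(np.eye(3)-np.outer(v,v) for o,v in rs); b=sum((np.eye(3)-np.outer(v,v))@o for o,v in rs); return np.linalg.solve(A,b)
E
python3 - <<'E'
from h import *
np.set_printoptions(precision=4,suppress=True)
t=lambda x,y:(190+x/2.7,130+y/2.7)
s=lambda x,y:(190+x/2.3,150+y/2.3)
for n,a,b,z in [("ball",(102,232),(88,364),.023),("tipL",(134,320),(186,403),.014),("tipR",(185,325),(228,363),.014),("tailL",(114,519),(352,543),.02),("tailR",(168,521),(395,493),.02),
 ("pocket",(349,380),(378,282),.005),("handle",(373,278),(313,200),.041),("window",(636,291),(467,48),.045)]:
    print(n,tri([ray("top",t(*a)),ray("scene",s(*b))]),atz("top",t(*a),z),atz("scene",s(*b),z))
print("tin",atz("top",t(636,480),.019))
E
```

```text
ball [0.6339 0.1981 0.0233] [0.6349 0.1988 0.023 ] [0.633  0.1975 0.023 ]
tipL [0.5652 0.1726 0.0057] [0.5651 0.1721 0.014 ] [0.5602 0.1751 0.014 ]
tipR [0.5607 0.131  0.0101] [0.5614 0.1313 0.014 ] [0.5577 0.1321 0.014 ]
tailL [0.4082 0.1837 0.0068] [0.4077 0.1815 0.02  ] [0.4056 0.1885 0.02  ]
tailR [0.4058 0.1403 0.0113] [0.4064 0.1396 0.02  ] [0.4032 0.1437 0.02  ]
pocket [ 0.5191 -0.001  -0.001 ] [ 0.5192 -0.0006  0.005 ] [0.5162 0.0024 0.005 ]
handle [ 0.598  -0.0196  0.024 ] [ 0.5962 -0.0185  0.041 ] [ 0.588  -0.0091  0.041 ]
window [ 0.5865 -0.227   0.0413] [ 0.5871 -0.2257  0.045 ] [ 0.5834 -0.2239  0.045 ]
tin [ 0.4404 -0.2273  0.019 ]
```

```bash
python3 - <<'E'
from h import *
import pickle
Ts={}
for i,p in enumerate([(.50,-.2,.2),(.50,-.06,.15),(.50,.03,.15),(.50,.17,.15)]):
    robot.move_to(list(p),[180,0,0]); robot.pause(.15)
    T=wT(); im=vision.grab_frame("wrist"); Ts[i]=T; cv2.imwrite(f"pics/w{i}.png",im[:,:,::-1])
    for l in ["ball_center","ball_rest","window","ball_tray"] if i in(1,) else []:
        print(l,[(np.round(d["rect"],1).tolist(),round(d["p"],2)) for d in recognise(l,"wrist")[:2]])
pickle.dump(Ts,open("Ts.pkl","wb")); print(robot.current_time_s(),robot.current_joint_positions())
a=[cv2.imread(f"pics/w{i}.png") for i in range(4)]
cv2.imwrite("pics/wm.png",cv2.resize(np.vstack([np.hstack(a[:2]),np.hstack(a[2:])]),(800,600),interpolation=cv2.INTER_AREA))
E
```

```text
ball_center [([41.8, 85.5, 22.0, 24.6], 0.59)]
ball_rest [([56.4, 87.5, 33.2, 46.5], 0.8)]
window [([517.9, 114.2, 93.0, 94.7], 0.81)]
ball_tray [([252.5, 150.4, 81.2, 162.9], 0.67)]
5.6583 [  -2.11152874   19.73296341  -23.57481489   95.35047985    8.51875665
   66.71092121 -118.06170096]
```

View pics/wm.png

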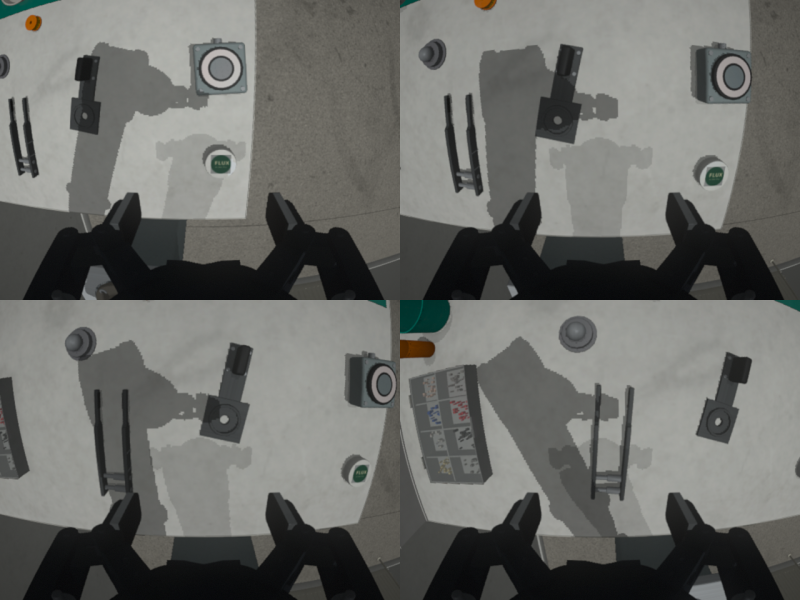

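```bash
cat >> h.py <<'E'
def rect(im,T,c,z,w,h,s):
    """top-down patch of plane z: image right=+y... up=+x ; returns w x h, s m/px, centre c. col grows with -y"""
    K=vision.calibration("wrist")["mtx"]; j,i=np.meshgrid(np.arange(w),np.arange(h))
    P=np.stack([c[0]-(i-h/2)*s,c[1]-(j-w/2)*s,np.full(i.shape,z)],-1)
    q=((P-T[:3,3])@T[:3,:3])@F; r=np.hypot(q[...,0],q[...,1]); th=np.arctan2(r,q[...,2]); k=th/np.maximum(r,1e-9)
    return cv2.remap(im,(K[0,0]*k*q[...,0]+K[0,2]).astype(np.float32),(K[1,1]*k*q[...,1]+K[1,2]).astype(np.float32),cv2.INTER_CUBIC)
E
python3 - <<'E'
from h import *
import pickle
Ts=pickle.load(open("Ts.pkl","rb")); I=[cv2.imread(f"pics/w{i}.png") for i in range(4)]
def R(k,c,z,w,h,s,rot=0):
    a=rect(I[k],Ts[k],c,z,w,h,s); 
    return cv2.convertScaleAbs(a,alpha=1.5,beta=15)
def grid(a):
    for x in range(0,a.shape[1],50): a[::4,x]=(0,0,255)
    for y in range(0,a.shape[0],50): a[y,::4]=(0,0,255)
    return a
B=(.634,.198);P=(.518,0);W=(.586,-.226);H=(.596,-.018);G=(.485,.157)
g=[[R(2,B,.023,200,200,.0004),R(3,B,.023,200,200,.0004),R(1,P,.01,200,200,.0004),R(2,P,.01,200,200,.0004)],
[R(0,W,.045,200,200,.0004),R(1,W,.045,200,200,.0004),R(1,H,.041,200,200,.0004),R(2,H,.041,200,200,.0004)],
[cv2.rotate(R(k,G,.014,200,400,.0005),0) for k in (2,3)]]
cv2.imwrite("pics/rect.png",np.vstack([np.hstack([grid(np.ascontiguousarray(x)) for x in r]) for r in g]))
E
```

```text
(no output)
```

View pics/rect.png

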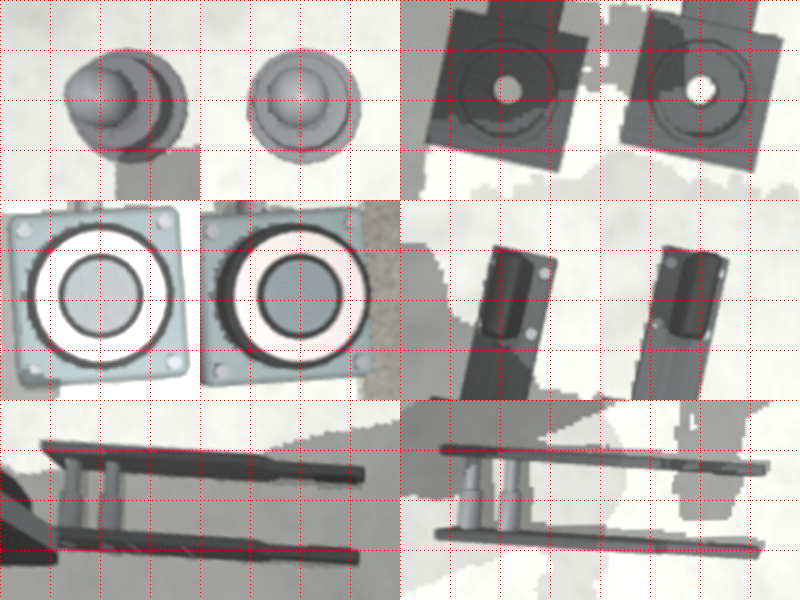

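```bash
cat >> h.py <<'E'
def st(m=""): print(m,np.round(robot.current_tool_pos(),4),"gap",round(robot.current_finger_gap(),4),"gf",round(float(np.max(robot.current_gripper_force())),1),"F",np.round(robot.current_contact_force(),1),"t",round(robot.current_time_s(),2))
E
python3 - <<'E'
from h import *
yaw=-3.05; x,y=.4681,.1583
fingers.gripper_to(.72,force=30)
robot.move_to([x,y,.06],[180,0,yaw]); st()
print(robot.line_to([x,y,.03],velocity=.12))
print(robot.line_to([x,y,.008],velocity=.03,f_stop=4)); st("touch")
z=robot.current_tool_pos()[2]
robot.line_to([x,y,z+.005],velocity=.05)
for g in (.58,.54,.506): fingers.gripper_to(g); st(g)
robot.line_to([x,y,.12]); robot.pause(.2); st("up")
T=wT(); im=vision.grab_frame("wrist"); cv2.imwrite("pics/held.png",im[:,:,::-1])
E
```

```text
[0.4687 0.1586 0.0604] gap 0.7196 gf 0.0 F [0.7 0.4 0. ] t 6.49
False
False
touch [0.4682 0.1584 0.0081] gap 0.7185 gf 0.0 F [0.5 0.4 0.3] t 7.78
0.58 [0.468  0.1582 0.013 ] gap 0.5823 gf 0.0 F [0.5 0.6 0.6] t 8.3
0.54 [0.4681 0.1583 0.013 ] gap 0.5391 gf 0.0 F [ 0.  -1.3 -0.5] t 8.52
0.506 [0.4681 0.1583 0.013 ] gap 0.5068 gf 0.0 F [ 0.7 -0.7 -0.4] t 8.73
up [0.4673 0.158  0.1189] gap 0.5035 gf 0.0 F [-0.4 -0.4 -0.3] t 9.8
```

View pics/held.png

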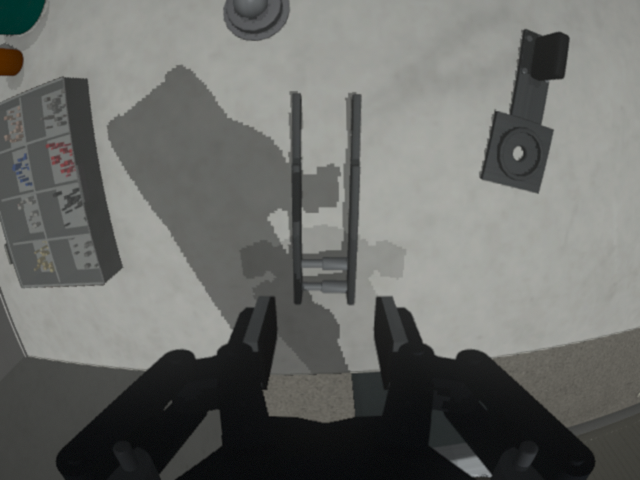

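```bash
python3 - <<'E'
from h import *
yaw=-3.05; x,y=.4681,.1583
print(robot.tip_reach)
fingers.gripper_to(.56,force=30)
robot.line_to([x,y,.03],velocity=.2)
print(robot.line_to([x,y,.0135],velocity=.04,f_stop=5)); st("down")
for g in np.arange(.5,.37,-.01):
    fingers.gripper_to(g); robot.pause(.1); st(round(g,3))
    if np.max(robot.current_gripper_force())>5.2: break
E
```

```text
0.017
False
down [0.468  0.1583 0.0134] gap 0.5588 gf 0.0 F [ 0.1 -0.7  0.1] t 11.24
0.5 [0.4682 0.1584 0.0136] gap 0.4984 gf 0.0 F [-0.3  0.1  0.6] t 11.57
0.49 [0.4681 0.1583 0.0135] gap 0.4929 gf 0.0 F [ 1.1 -0.8  0.2] t 11.88
0.48 [0.4681 0.1583 0.0135] gap 0.4791 gf 0.0 F [-0.   0.2  0.3] t 12.2
0.47 [0.4681 0.1583 0.0135] gap 0.4666 gf 0.0 F [-0.1 -0.7  0.3] t 12.52
0.46 [0.4681 0.1583 0.0135] gap 0.4603 gf 0.0 F [-0.6  0.5 -0.1] t 12.83
0.45 [0.4681 0.1583 0.0135] gap 0.4514 gf 0.0 F [ 0.4 -0.2  1.3] t 13.15
0.44 [0.4681 0.1583 0.0135] gap 0.4384 gf 0.0 F [-0.1 -0.3  0.9] t 13.47
0.43 [0.4681 0.1583 0.0135] gap 0.4355 gf 0.0 F [ 0.5 -0.2  0.2] t 13.78
0.42 [0.4681 0.1583 0.0135] gap 0.4186 gf 0.0 F [ 0.4  0.2 -1.1] t 14.1
0.41 [0.4681 0.1583 0.0135] gap 0.4126 gf 0.0 F [-0.8 -0.7 -0.5] t 14.42
0.4 [0.4681 0.1583 0.0135] gap 0.3963 gf 0.0 F [-0.   0.3  0. ] t 14.73
0.39 [0.4681 0.1583 0.0135] gap 0.3938 gf 0.0 F [-0.4 -0.4 -0.8] t 15.05
0.38 [0.4681 0.1583 0.0135] gap 0.3809 gf 0.0 F [-0.3 -0.1 -0.4] t 15.37
```

```bash
python3 - <<'E'
from h import *
im=vision.grab_frame("wrist")[:,:,::-1]; s=vision.grab_frame("scene")[:,:,::-1]; cv2.imwrite("pics/n1w.png",im);cv2.imwrite("pics/n1s.png",s)
a=cv2.convertScaleAbs(im[120:420,125:525],alpha=2,beta=10); b=s[260:420,240:400]
cv2.imwrite("pics/n1.png",np.hstack([cv2.resize(a,(450,338)),cv2.resize(b,(338,338),interpolation=cv2.INTER_CUBIC)]))
E
```

```text
(no output)
```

View pics/n1.png

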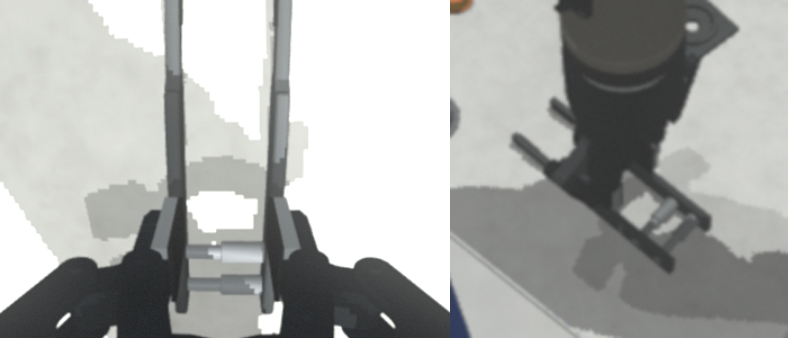

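```bash
python3 - <<'E'
from h import *
for g in np.arange(.36,.16,-.02):
    fingers.gripper_to(g); robot.pause(.05); st(round(g,3))
    if np.max(robot.current_gripper_force())>3: break
robot.pause(.1);st()
im=vision.grab_frame("wrist")[:,:,::-1]
cv2.imwrite("pics/n2.png",cv2.convertScaleAbs(im[120:420,125:525],alpha=2,beta=10))
E
```

```text
0.36 [0.4681 0.1583 0.0135] gap 0.3569 gf 0.0 F [-0.2  1.1 -0.7] t 15.73
0.34 [0.4681 0.1583 0.0135] gap 0.3378 gf 0.0 F [ 0.7 -0.6  0.8] t 16.0
0.32 [0.4681 0.1583 0.0135] gap 0.3231 gf 0.0 F [-0.   0.6  0.4] t 16.27
0.3 [0.4681 0.1583 0.0135] gap 0.302 gf 0.0 F [0.3 0.3 0.7] t 16.53
0.28 [0.4681 0.1583 0.0135] gap 0.2785 gf 0.0 F [-0.5  0.4  0. ] t 16.8
0.26 [0.4681 0.1583 0.0135] gap 0.2582 gf 0.0 F [ 0.1  0.5 -1.1] t 17.07
0.24 [0.4681 0.1583 0.0135] gap 0.2373 gf 0.0 F [-0.5  0.6  0.2] t 17.33
0.22 [0.4681 0.1583 0.0135] gap 0.2172 gf 0.0 F [ 1.1 -0.8  0.4] t 17.6
0.2 [0.4681 0.1583 0.0135] gap 0.1994 gf 0.0 F [-0.1 -0.2  0. ] t 17.87
0.18 [0.4681 0.1583 0.0135] gap 0.1812 gf 0.0 F [ 0.6 -0.2 -0.8] t 18.13
 [0.4681 0.1583 0.0135] gap 0.18 gf 0.0 F [0.2 0.4 0.2] t 18.23
```

View pics/n2.png

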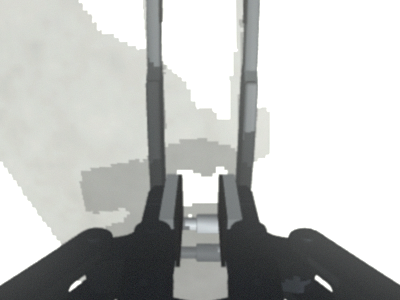

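```bash
python3 - <<'E'
from h import *
x,y=.4681,.1583
robot.line_to([x,y,.03],velocity=.15)
fingers.gripper_to(.64,force=30)
print(robot.line_to([x,y,.002],velocity=.12,f_stop=6))
print(robot.line_to([x,y,-.03],velocity=.03,f_stop=4)); st("touch")
E
```

```text
False
True
touch [ 0.468   0.1582 -0.0185] gap 0.6372 gf 2.5 F [-0.9 -0.2  4.9] t 20.09
```

```bash
python3 - <<'E'
from h import *
x,y=.4681,.1583
robot.line_to([x,y,-.0145],velocity=.05)
for g in (.56,.53,.506): fingers.gripper_to(g); st(g)
robot.line_to([x,y,.06],velocity=.12); robot.pause(.1); st("up")
T=wT(); im=vision.grab_frame("wrist")[:,:,::-1]; cv2.imwrite("pics/held2.png",im)
import pickle; pickle.dump(T,open("T5.pkl","wb"))
E
```

```text
0.56 [ 0.468   0.1582 -0.0146] gap 0.562 gf 4.6 F [-0.5 -0.4  1.4] t 20.58
0.53 [ 0.4681  0.1584 -0.0143] gap 0.5333 gf 6.3 F [-0.2  0.2  3.6] t 20.8
0.506 [ 0.4683  0.1586 -0.014 ] gap 0.5098 gf 7.5 F [-0.8 -0.5  5.5] t 21.02
up [0.467  0.1579 0.0588] gap 0.5097 gf 5.8 F [-1.3 -0.4 -0.7] t 21.89
```

View pics/held2.png

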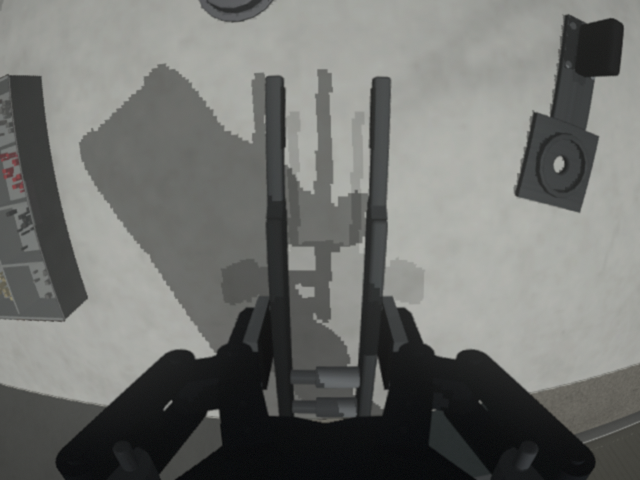

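```bash
python3 - <<'E'
from h import *
import pickle; T=pickle.load(open("T5.pkl","rb"))
p0=np.array([.467,.1579]); a=np.radians(-3.05); d=np.array([np.cos(a),np.sin(a)]); n=np.array([-d[1],d[0]])
for nm,px in [("L out",(266,77)),("L in",(285,77)),("R in",(372,78)),("R out",(391,78)),("midbarL",(277,215)),("midbarR",(377,215))]:
    q=atz("wrist",px,.087,T)[:2]-p0; print(nm,q@d,q@n)
E
```

```text
L out 0.09762659234015168 0.01931444698754374
L in 0.09737680247797063 0.012819625426422988
R in 0.09709689921301484 -0.016567090592858744
R out 0.09737703976536607 -0.023103708854185993
midbarL 0.04861401490191801 0.01665326068472535
midbarR 0.048581713708023104 -0.019427385798007662
```

```bash
python3 - <<'E'
from h import *
import pickle
yaw=-3.05; R=Rn.from_euler("z",yaw,degrees=True).as_matrix()[:2,:2]
t=np.array([.6353,.198])-R@[.0826,-.0017]; print(t)
robot.move_to([*t,.06],[180,0,yaw]); robot.line_to([*t,.026],velocity=.1); robot.pause(.15); st()
T=wT(); im=vision.grab_frame("wrist")[:,:,::-1]; pickle.dump((T,robot.current_tool_pos()),open("T6.pkl","wb")); cv2.imwrite("pics/b0.png",im)
c=cv2.convertScaleAbs(im[20:220,200:460],alpha=1.4,beta=10); cv2.imwrite("pics/b0c.png",cv2.resize(c,None,fx=3,fy=3,interpolation=cv2.INTER_CUBIC))
E
```

```text
[0.55290746 0.20409252]
 [0.5535 0.2044 0.0269] gap 0.5064 gf 5.8 F [-0.3  0.4 -1. ] t 23.06
```

View pics/b0c.png

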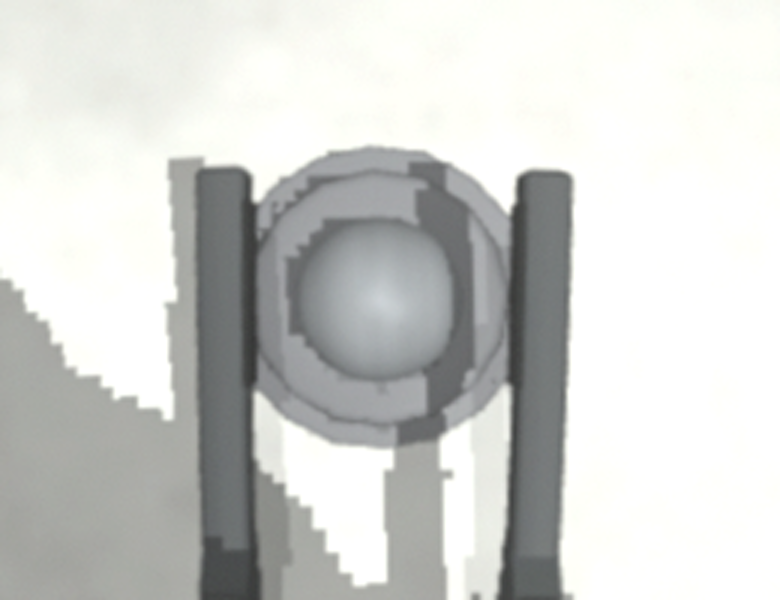

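```bash
python3 - <<'E'
from h import *
import pickle; T,p=pickle.load(open("T6.pkl","rb"))
a=np.radians(-3.05); d=np.array([np.cos(a),np.sin(a)]); n=np.array([-d[1],d[0]])
for nm,px,z in [("Lin",(250,170),.055),("Rin",(517,172),.055),("Lin2",(256,450),.055),("Rin2",(515,450),.055),("ball",(377.5,299),.023)]:
    q=atz("wrist",(200+px[0]/3,20+px[1]/3),z,T)[:2]-p[:2]; print(nm,q@d,q@n)
E
```

```text
Lin 0.09737072750888728 0.013401962084164316
Rin 0.0971871663293827 -0.01680939816384219
Lin2 0.06467249248957814 0.013169175427914077
Rin2 0.06469309245338464 -0.017076668097785134
ball 0.08173879561171252 -0.0010738926126782234
```

```bash
python3 - <<'E'
from h import *
a=np.radians(-3.05); d=np.array([np.cos(a),np.sin(a)]); n=np.array([-d[1],d[0]])
t=np.array([.5529,.2041])-.0005*d+.0007*n
print(robot.line_to([*t,-.0011],velocity=.06,f_stop=8)); st("down")
fingers.gripper_to(.46); st()
fingers.gripper_to(.36,force=30); robot.pause(.1); st("sq")
robot.line_to([*t,.05],velocity=.08); robot.pause(.1); st("up")
im=vision.grab_frame("wrist")[:,:,::-1]; cv2.imwrite("pics/b1.png",im)
print([(np.round(q["rect"],1).tolist(),round(q["p"],2)) for q in recognise("ball_center","wrist")[:2]])
E
```

```text
False
down [ 0.5522  0.2048 -0.0015] gap 0.5077 gf 5.8 F [-0.   0.4 -0.5] t 23.71
 [ 0.5528  0.205  -0.0007] gap 0.4617 gf 7.2 F [-0.1 -0.3 -1.6] t 23.93
sq [ 0.5528  0.205  -0.0008] gap 0.3887 gf 29.7 F [ 0.2  0.4 -0.7] t 24.25
up [0.5518 0.2045 0.0492] gap 0.3915 gf 29.9 F [ 0.3  0.2 -1.9] t 25.14
[([326.7, 117.6, 66.0, 67.5], 0.65)]
```

```bash
python3 - <<'E'
from h import *
import pickle
T5=pickle.load(open("T5.pkl","rb"))
C=vision.calibration("wrist")["T_tool_cam"]
def mk(p):
    T=np.eye(4);T[:3,3]=p;T[:3,:3]=Rn.from_euler("xyz",[180,0,-3.05],degrees=True).as_matrix();return T@C
Ta=mk([.4673,.158,.1189])
print("hole",atz("wrist",(518,153),.003,Ta),atz("wrist",(559,164),.003,T5), tri([ray("wrist",(518,153),Ta),ray("wrist",(559,164),T5)]))
Tb=mk([.5518,.2045,.0492]); a=np.radians(-3.05); d=np.array([np.cos(a),np.sin(a)]); n=np.array([-d[1],d[0]])
q=atz("wrist",(326.7,117.6),.0733,Tb)[:2]-[.5518,.2045]; print("ball",q@d,q@n)
E
```

```text
hole [ 5.20535026e-01 -4.68513012e-04  3.00000000e-03] [ 5.20419507e-01 -2.50869534e-04  3.00000000e-03] [ 0.52032735 -0.00109927  0.00184815]
ball 0.08290746302144951 -0.0012694877857721222
```

```bash
python3 - <<'E'
from h import *
import pickle
yaw=-12.2; R=Rn.from_euler("z",yaw,degrees=True).as_matrix()[:2,:2]
t=np.array([.5208,-.0010])-R@[.0825,-.0013]
robot.line_to([*t,.05],[180,0,yaw],velocity=.2); st("over")
print(robot.line_to([*t,.012],velocity=.12,f_stop=8), robot.line_to([*t,-.0078],velocity=.03,f_stop=4)); robot.pause(.15); st("down")
fingers.gripper_to(.44); fingers.gripper_to(.515); robot.pause(.2); st("open")
robot.line_to([*t,.05],velocity=.07); robot.pause(.1); st("up")
T=wT(); im=vision.grab_frame("wrist")[:,:,::-1]; top=vision.grab_frame("top")[:,:,::-1]; sc=vision.grab_frame("scene")[:,:,::-1]
pickle.dump((T,robot.current_tool_pos()),open("T7.pkl","wb"))
for nm,a in (("wrist",im),("top",top),("scene",sc)): cv2.imwrite(f"pics/p_{nm}.png",a)
for c in("wrist","top","scene"): print([(np.round(q["rect"],1).tolist(),round(q["p"],2)) for q in recognise("ball_center",c)[:2]])
cv2.imwrite("pics/p.png",np.hstack([cv2.resize(cv2.convertScaleAbs(im[20:270,200:450],alpha=1.5,beta=10),(400,400)),cv2.resize(sc[220:300,300:380],(400,400),interpolation=cv2.INTER_CUBIC)]))
E
```

```text
over [0.4414 0.0191 0.0503] gap 0.3924 gf 29.8 F [ 0.9  0.1 -1.1] t 26.48
False False
down [ 0.4405  0.0178 -0.0077] gap 0.3885 gf 29.9 F [ 0.3 -0.6 -1.4] t 27.91
open [ 0.4405  0.0177 -0.0078] gap 0.512 gf 5.6 F [ 0.3 -0.2 -0.4] t 28.57
up [0.4399 0.0177 0.0495] gap 0.5185 gf 5.6 F [-0.7  0.6 -0.8] t 29.64
[([328.3, 115.7, 48.4, 47.4], 0.69)]
[]
[([231.9, 316.0, 32.4, 27.3], 0.64), ([354.1, 266.9, 10.1, 9.6], 0.4)]
```

View pics/p.png

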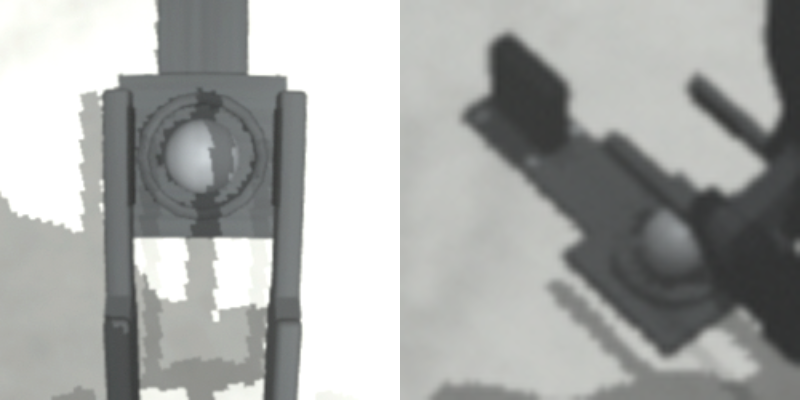

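```bash
python3 - <<'E'
from h import *
import pickle; T,p=pickle.load(open("T7.pkl","rb"))
print("ring",atz("wrist",(326.9,116.9),.008,T),"ball",atz("wrist",(328.3,115.7),.015,T))
e=[atz("wrist",(200+c/1.6,20+r/1.6),.005,T) for c,r in((120,75),(286,75),(134,236),(272,236),(159,40),(247,40),(159,10),(246,10))]
print(np.round(e,4)); print(np.degrees(np.arctan2(*(e[1]-e[0])[:2])),)
for v in (-12.2,167.8): 
  for q in ([.5994,-.018,.1],[.6658,-.243,.1]): print(v,robot.inverse_kinematics(q,[180,0,v]))
x,y=.4681,.1583
robot.line_to([x,y,.05],[180,0,-3.05],velocity=.25)
robot.line_to([x,y,0],velocity=.12)
print(robot.line_to([x,y,-.018],velocity=.03,f_stop=3)); st("tongs down")
fingers.gripper_to(.66); robot.pause(.1)
robot.line_to([x,y,.07],velocity=.15); st("released")
print([(np.round(q["rect"],1).tolist(),round(q["p"],2)) for c in ("top",) if vision.grab_frame(c) is not None for q in recognise("tongs",c)])
E
```

```text
ring [ 0.52034128 -0.00145971  0.008     ] ball [ 0.52086638 -0.00225619  0.015     ]
[[ 0.5533  0.0195  0.005 ]
 [ 0.5417 -0.0342  0.005 ]
 [ 0.4985  0.0273  0.005 ]
 [ 0.4885 -0.0187  0.005 ]
 [ 0.562   0.0044  0.005 ]
 [ 0.5559 -0.024   0.005 ]
 [ 0.5724  0.0021  0.005 ]
 [ 0.5664 -0.0259  0.005 ]]
-167.87062638385171
-12.2 [  11.84096923   29.5760222   -17.03936461   87.53194314    9.23834877
   64.27689009 -109.32216319]
-12.2 [ 24.40788512  41.49384268 -10.66153858  66.43425831   7.37603971
  72.7021012  -88.02274008]
167.8 [ 33.95175348  39.05890275 -53.66201652  86.61746743  32.48600858
  70.91867673  53.4438443 ]
167.8 [ 42.53627518  49.51456739 -49.14469798  65.42285869  35.80903314
  79.48945101  75.94319822]
True
tongs down [ 0.4681  0.1583 -0.0152] gap 0.5175 gf 5.6 F [-0.   0.3  0.8] t 31.74
released [0.4674 0.1579 0.0693] gap 0.6573 gf 0.0 F [-0.2  0.  -0.4] t 32.83
[([273.8, 188.3, 13.9, 7.6], 0.68), ([247.9, 284.0, 23.1, 67.0], 0.57), ([230.2, 218.6, 22.5, 23.2], 0.55)]
```

```bash
python3 - <<'E'
from h import *
import pickle
yaw=167.85; t=[.5986,-.0180]
fingers.gripper_to(.5,force=80)
robot.move_to([*t,.09],[180,0,yaw]); st("over")
robot.line_to([*t,.04],velocity=.15)
print(robot.line_to([*t,.002],velocity=.06,f_stop=6)); st("down")
fingers.gripper_to(.05); robot.pause(.2); st("grip")
T=wT(); im=vision.grab_frame("wrist")[:,:,::-1]; cv2.imwrite("pics/g.png",im); pickle.dump((T,robot.current_tool_pos(),robot.current_eef_rot()),open("T8.pkl","wb"))
for l in("ball_center","pocket"): print([(np.round(q["rect"],1).tolist(),round(q["p"],2)) for q in recognise(l,"wrist")[:2]])
E
```

```text
over [ 0.5985 -0.0176  0.09  ] gap 0.5029 gf 0.0 F [ 0.1 -0.5 -0.2] t 35.8
False
down [ 0.5988 -0.0178  0.0021] gap 0.4974 gf 0.0 F [0.4 0.5 0.7] t 37.07
grip [ 0.5991 -0.0177  0.0027] gap 0.1243 gf 79.9 F [ 0.5 -0.   4. ] t 37.65
[([325.2, 123.7, 66.4, 58.4], 0.75)]
[([326.7, 214.4, 139.6, 323.4], 0.87)]
```

```bash
python3 - <<'E'
from h import *
import pickle; T,p,r=pickle.load(open("T8.pkl","rb"))
yaw=167.85; a=np.radians(yaw); d=np.array([np.cos(a),np.sin(a)]); n=np.array([-d[1],d[0]])
def rel(px,z,T,p):
    q=atz("wrist",px,z,T)[:2]-p[:2]; return q@d,q@n
print("on table",rel((325.2,123.7),.015,T,p),r)
t=[.5986,-.0180]
robot.line_to([*t,.03],velocity=.04); robot.line_to([*t,.0925],velocity=.1); robot.pause(.2); st("lift")
T=wT();p=robot.current_tool_pos(); im=vision.grab_frame("wrist")[:,:,::-1]; cv2.imwrite("pics/l.png",im)
b=recognise("ball_center","wrist"); print(b[:1]); print("lifted",rel(b[0]["rect"][:2],p[2]-.0027+.015,T,p),robot.current_eef_rot())
a0=cv2.imread("pics/g.png");print("imgdiff plate",np.abs(a0[60:190,240:420].astype(int)-im[60:190,240:420]).mean())
E
```

```text
on table (np.float64(0.0802045986390292), np.float64(0.0006020199141597146)) [1.79975922e+02 6.96115397e-02 1.67850738e+02]
lift [ 0.598  -0.0182  0.0916] gap 0.1233 gf 79.2 F [-0.2 -1.  -2.1] t 39.62
[{'rect': [327.4, 122.8, 60.9, 58.5], 'p': 0.6}]
lifted (np.float64(0.08048332594273946), np.float64(-0.00021392945978517398)) [-1.79993122e+02 -6.33734558e-02  1.67854070e+02]
imgdiff plate 8.388646723646724
```

```bash
python3 - <<'E'
from h import *
yaw=167.85; a=np.radians(yaw); d=np.array([np.cos(a),np.sin(a)]); n=np.array([-d[1],d[0]])
g=np.array([*(np.array([.5873,-.2252])-.0803*d),.0927])
robot.line_to(list(g+[0,0,.001]),[180,0,yaw],velocity=.12); robot.pause(.4); st("there")
e=g-robot.current_tool_pos(); robot.line_to(list(g+[0,0,.001]+e*[1,1,1]),velocity=.02); robot.pause(.5); st("adj"); print(g,robot.current_eef_rot())
T=wT();p=robot.current_tool_pos(); im=vision.grab_frame("wrist")[:,:,::-1]; cv2.imwrite("pics/f.png",im); tp=vision.grab_frame("top"); cv2.imwrite("pics/ft.png",tp[:,:,::-1])
b=recognise("ball_center","wrist")[:1]; print(b)
for q in b: print("ball world",atz("wrist",q["rect"][:2],p[2]-.0027+.015,T))
for l in("ball_center","camera","ball_tray","tongs"): print(l,[(np.round(q["rect"],1).tolist(),round(q["p"],2)) for q in recognise(l,"top")[:3]])
for w in ("ball_center",): print([(np.round(atz("top",q["rect"][:2],.105),4)) for q in recognise(w,"top")[:2]])
E
```

```text
there [ 0.6658 -0.2421  0.0937] gap 0.1269 gf 79.1 F [ 0.3 -0.2 -1.8] t 42.23
adj [ 0.6658 -0.2421  0.0927] gap 0.1243 gf 79.1 F [-0.4 -0.6 -2.2] t 42.98
[ 0.66580128 -0.24210088  0.0927    ] [-1.79999482e+02  3.57068149e-04  1.67850229e+02]
[{'rect': [326.2, 123.3, 60.9, 54.8], 'p': 0.92}]
ball world [ 0.58725839 -0.22548166  0.10499038]
ball_center [([429.8, 235.6, 13.3, 10.7], 0.62)]
camera [([430.5, 221.2, 34.4, 56.4], 0.7), ([422.6, 241.9, 38.4, 34.6], 0.68), ([228.9, 220.1, 21.1, 19.9], 0.34)]
ball_tray [([430.2, 222.8, 33.6, 56.0], 0.68), ([229.2, 218.2, 25.3, 23.3], 0.37)]
tongs [([245.0, 286.7, 27.0, 76.4], 0.67)]
[array([ 0.5812, -0.2207,  0.105 ])]
```

```bash
python3 - <<'E'
from h import *
c=vision.calibration("top");E=c["extrinsics"];K=c["mtx"]
def pj(P):
    q=F@(E[:3,:3]@P+E[:3,3]); return (K@q)[:2]/q[2]
a=np.radians(167.85); R=np.array([[np.cos(a),-np.sin(a)],[np.sin(a),np.cos(a)]]); o=np.array([.5873,-.2252])
pl=np.array([pj(np.array([*(o+R@[sx*.028,sy*.028]),.095])) for sx,sy in((1,1),(1,-1),(-1,-1),(-1,1))]); print("plate",np.round(pl,1).tolist()); print("ball",pj(np.array([*o,.105])))
im=cv2.imread("pics/ft.png"); g=cv2.cvtColor(im,6)
best=None
print(g[222:256:2,408:452:2])
E
```

```text
plate [[441.8, 249.8], [414.7, 243.8], [419.8, 217.4], [446.7, 223.3]]
ball [431.91917231 232.61696183]
[[ 98  98  98  98  89  52  66  66  65  67  65  63  64  63  62  64  99 150
  177 112 120 118]
 [ 64  67  63  64  63  55  66  67  67  55  65  72  68  62  63  65  63  61
   66 111 121 116]
 [ 67  69  66  66  69  64  67  47  57  64  64  65  59  46  64  65  67  63
   65 111 113 115]
 [ 69  67  67  60  27  64  66  56  65  64  61  81  92  88  43  58  65  64
   63 116 111 115]
 [ 65  67  69  30  74  64  47  65  49  48  80  98 105 105  99  35  61  65
   61 109 114 111]
 [ 66  66  34  67  61  66  39  63  44  60  86 102 126 116 110  63  61  65
   57 107 105 110]
 [ 63  68  31  92  48  68  39  63  41  61  83 100 117 111 110  67  64  64
  106 115 119 113]
 [ 63  69  28  95  45  66  41  62  61  41  74  95 102 102  84  65  63  62
  141 125 106 117]
 [ 64  58  28  95  41  67  68  56  63  65  47  70  78  68  67  45  64  63
  172 100 113 113]
 [ 65  66  27  84  39  69  67  55  64  63  67  66  67  67  45  65  65  62
  173 101 115 116]
 [ 65  69  32  49  44  69  66  66  55  51  69  61  63  66  59  62  65  56
  175 135 107 102]
 [ 63  69  44  38  42  67  68  68  68  65  56  57  58  64  66  64  65  81
  176 140 103 106]
 [ 60  65  67  31  45  90  86  74  58  60  67  67  68  66  66  65  64 134
  173 139 106 110]
 [ 61 119 119  69  31  46 136  93  92  88  89 131  55  58  64  66  65 163
  172 134 118 112]
 [ 54 115 118 120 111  41  34  54  81  99  45  34 104 118 110 116  89 168
  173 176 119 115]
 [ 55 109 125 115 114 117 110 107 110 108 109 118 119 117 119 121 118 169
  171 173 111 111]
 [ 52 123 116 113 112 112 111 112 109 108 104 100  93  86  79  71 103 171
  171 157 103 104]]
```

```bash
python3 - <<'E'
from h import *
st(); print(workorder.close_job())
E
```

```text
[ 0.6658 -0.2421  0.0927] gap 0.1212 gf 79.1 F [ 0.4 -0.6 -1.4] t 43.38
the job is handed in; nothing more can be done
None
```

The job is handed in at 43.4 s of the 62 s allowed: the ball sits in the tray's pocket, the tongs lie back where they started, and the tray is held level over the camera, with the pocket centred about 50 mm above its window. The first tries at the tongs closed the fingers above them without gripping.

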